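# Jam nut on the strap clamp of a lapping plate

## Robot

A 6-joint arm with a two-finger parallel gripper is mounted at the origin on a cart in front of the work surface, level with it; the furniture and walls round the work are solid. World frame = base frame: x ahead of the robot, y to its left, z up, the work surface at z = 0. Lengths are in m, angles in rad, forces in N, time in s.
With the tool pointing down it reaches from about 0.25 to 0.725 m from the base axis. Payload 4 kg.
Tool frame: the origin (TCP) lies on the centre line of the jaws, within the pads' length; the fingertips stand 17 mm ahead of it and the grasp point (between the pads) lies 2 mm behind it; z points along the fingers, y is the line along which they close (so a half turn about z gives the same grasp; the last joint's range is limited). The gripper opens to 85 mm and grips with 20 to 120 N. Pads are 22 mm wide; open, the fingers measure 114 mm over their backs; the gripper's body (76 mm by 85 mm) begins 54 mm behind the grasp point. The pads swing forward as they close: fully open they stand 13 mm farther back than shut.
Start: joints at [-1.115, 0.241, 0.005, 1.335, 0, 1.571], TCP at [0.22, -0.449, 0.248] pointing down, gripper open.
Joint ranges: [-2.72, 2.72], [-1.05, 1.87], [-1.09, 1.28], [-1.99, 2.15], [-1.42, 1.44], [-3.14, 3.14]. Speed limits (rad/s): [2.79, 2.79, 3.14, 3.14, 3.14, 3.14].

## Interface

Orientations are given as a unit quaternion [x, y, z, w].
In Python, from workcell import get_obs, imaging, order gives the robot as it stands.
- The arm moves only by the tool apply_moves, never from a script. Its argument "targets" is a list that holds one entry, the list of rows, each a list of 5 numbers: the shift along the world's x, y, z in units of 40 mm (1.0 is 40 mm), then the turn about the world's z in degrees, then the gripper command: -1 is shut, 1 is fully open, values between are in proportion. In form: [[[dx, dy, dz, turn, fingers], ...]]. A call has 1 to 8 rows; each row shifts and turns the commanded pose from where the row before left it; what a row does not reach is not made up. A row lasts 1/12 s, in which the tool goes at most 41.7 mm and 7.16 degrees, less where a joint would pass 70% of its speed; a pose out of reach is approached as far as the arm can. A call is refused whole if a number of a shift passes 1 or a number of a turn 7.16, either way. A call with a gripper value outside its range is refused whole. The fingers move at their own pace and stop on an object; the grip force is fixed at half the most. Time passes only in rows, so rows that do not move let the fingers close. It gives the time, the measured TCP pose, the force, the opening and the grip force at its end, in the units of the state.
- get_obs(): the state, without advancing time (a new reading comes with each control period).
- imaging.camera(name): name is "scene" or "top" or "wrist"; returns (picture, depth): 420x560x3 uint8, blue, green, red; 420x560 float32, m along the optical axis (not along the pixel's ray), 0 where there is no reading.
- imaging.get_calibration(name): a dict with "camera_matrix" (3x3 intrinsics, pixels), "eye" and "rotation" of the camera in the world; the wrist camera has in their place "hand_eye" (4x4, takes a point from camera to tool coordinates, whose origin is the TCP and whose axes are the flange's). Camera axes: x right, y down, z forward; pixel columns grow to the right and rows downward; lengths in m; the calibration is good to about 2 mm. A picture is of the moment at which its call begins: read the wrist's pose just before it. get_calibration takes no time and is no camera call.
- order.job_done(): hands the job in; it is judged then, once.
The state is a dict: "clock": time; "joint_pos": joint angles; "joint_vel": joint speeds; "tau": joint torques, N m; "eef_pos": TCP position; "tool_rot": TCP orientation; "ft_force": force on the tool from outside, world axes, zero at the start; "ft_torque": the same for the moment, N m; "grip_width": finger opening in m; "grasp_force": force on a finger pad.
Only numpy, scipy, OpenCV 4.12 (cv2) and the standard library are available. Lean on these libraries where they do the work, as an engineer would, in place of code of your own. Each camera call takes 0.05 s, during which the arm holds its last target. There are 200 camera calls.

## Task

The lapping plate is held under the strap clamp and the lower nut on its stud is already set. Run the upper nut down the stud and tighten it against the lower one, to about 0.5 newton-metres, so that the two lock and cannot shake loose, then let go. Take hold of the upper nut only, do not let the lower nut turn with it, and leave the things lying round the clamp where they are.

Things in the scene. Friction and masses are not known exactly. Their poses are not given: they have to be found in the camera images.
- strap_clamp: Fixed fixture: dark T-slot base plate 130 x 266 x 20 mm; on it a round grey ringed lapping plate 120 mm across (top 46 mm over the bench), held at its rim by a pale slotted strap (48 wide, 136 long, top 48 mm up), and an upright 24 mm threaded stud through the strap. Origin: on the stud's axis at bench height; z up; strap and base run along y, the lapping plate lies to -y.
- stud_end (a point): Upper end of the stud, on its axis, 110 mm above the bench. Nothing of the clamp near the stud stands higher than the nuts.
- upper_nut: The jam nut, the upper of two dark hexagon nuts on the stud: 36 mm across flats, 41.6 across corners, 12 high. Origin: on the stud's axis at its underside; z up; one corner lies on its x axis, its flats face 30, 90, 150.. degrees from x. Right-hand thread, 5 mm a turn: clockwise from above runs it down; it drags with about 0.06 N m and stays where left. It starts 1 to 5 mm above the lower nut.
- upper_nut_mid (a point): Middle of the upper nut. Where the nuts touch must be felt. From there the torque rises about 0.6 N m per radian: 0.5 N m comes some 0.75 rad after touching. The nut sits stiff in the hand: after a quick turn the torque left on the stopped hand is far off, even reversed; after steps of 0.05 rad it still reads up to 0.25 N m low. Near the end turn slowly and read as you go.
- lower_nut: The clamping nut below with its washers, already set: dark hexagon nut, 36 mm across flats, 19 high, on packing washers up to 44 mm across. Origin: on the stud's axis at the strap's top face, 48 mm over the bench. The packing differs: its top face is 70 to 74 mm over the bench. Friction holds it with about 0.75 N m: an upper nut tightened past about 0.85 N m drags it round.
- lower_nut_corner (a point): A point on one corner of the lower nut, 20.8 mm from the stud's axis, 60 mm over the bench; it shows whether that nut has turned.
- spanner: A loose steel open-ended spanner, 188 x 85 x 8 mm, lying on the bench on the robot's side of the clamp; not needed. Origin: middle of its underside.
- arbor: A loose steel arbor, 73 x 84 x 35 mm, lying on the bench beyond the clamp; not needed. Origin: middle of its underside.
- compound_brown: A loose brown bar of polishing compound, 66 x 90 x 30 mm, lying on the bench beyond the lapping plate; not needed. Origin: middle of its underside.

How it is judged:
By the outcome, as a careful person would: the job done as asked, in the order asked, and still so for the second after the job is handed in, with the robot touching nothing.
It also fails if it takes over 67 s, if anything falls off the work surface, if the arm or the gripper's body presses on something with over 40 N, if the wrist force passes 120 N, or if a joint passes its speed limit or range.

## Working session

There is one attempt and no reset: what is moved stays moved. The work goes in short steps, Python scripts to look and compute and a tool call to move; the robot and the scene stay as the last step left them, time stands still between calls to the robot, and variables do not carry over. Pictures are saved under pics/ and viewed, at most 10 in all, crops included, and the job is handed in when it is done.

Besides the shell and the picture viewer there is one more tool, called as name([rows], argument=value, ...), one row to a line, values as JSON. apply_moves: Moves the arm, as the interface text tells. Its arguments: {"type":"object","properties":{"targets":{"type":"array","items":{"type":"array","items":{"type":"array","items":{"type":"number"}}}}},"required":["targets"]}

```bash
mkdir -p pics; cat > h.py <<'E'
import numpy as np, cv2
from workcell import get_obs, imaging, order
def cloud(name):
    o=get_obs(); im,d=imaging.camera(name); c=imaging.get_calibration(name); K=np.array(c["camera_matrix"])
    v,u=np.indices(d.shape); P=np.dstack([(u-K[0,2])/K[0,0]*d,(v-K[1,2])/K[1,1]*d,d])
    if "eye" in c: R=np.array(c["rotation"]); t=np.array(c["eye"])
    else:
        from scipy.spatial.transform import Rotation as Ro
        H=np.array(c["hand_eye"]); Rt=Ro.from_quat(o["tool_rot"]).as_matrix()
        R=Rt@H[:3,:3]; t=Rt@H[:3,3]+np.array(o["eef_pos"])
    W=P@R.T+t; W[d==0]=np.nan
    return im,W
E
python3 - <<'E'
from h import *
o=get_obs(); print(o)
for n in("top","scene"):
    im,W=cloud(n); np.save(n+".npy",W); cv2.imwrite(f"pics/{n}.png",im)
    c=imaging.get_calibration(n);print(n,c)
    for a,b in((.04,.055),(.068,.08),(.08,.096),(.1,.118)):
        m=(W[...,2]>a)&(W[...,2]<b)&(W[...,0]>.25)&(W[...,0]<.8); p=W[m]; 
        if len(p): print(a,len(p),np.median(p,0),p.min(0),p.max(0))
E
```

```text
{'clock': 0.0, 'joint_pos': array([-1.11499745e+00,  2.41409350e-01,  3.69882392e-03,  1.33522451e+00,
       -1.41051117e-05,  1.57080260e+00]), 'joint_vel': array([ 0.00095765,  0.00083678, -0.0002528 ,  0.00088196,  0.00192217,
       -0.00021531]), 'tau': array([ 3.40976885e-04, -3.72317219e+01,  2.52408922e+01,  1.71265175e-02,
       -4.46744252e-05, -1.00383804e-05]), 'eef_pos': array([ 0.21981405, -0.44840134,  0.24740506]), 'tool_rot': array([ 9.74143277e-01,  2.25928599e-01, -2.48474622e-04, -1.04011018e-03]), 'ft_force': array([ 0.12666231,  1.18261046, -0.37326899]), 'ft_torque': array([0.04627987, 0.00171375, 0.01017977]), 'grasp_force': 0.0, 'grip_width': 0.08588401258203593}Traceback (most recent call last):
  File "<stdin>", line 4, in <module>
  File "h.py", line 11, in cloud
    W=P@R.T+t; W[d==0]=np.nan
      ~^~~~
ValueError: matmul: Input operand 1 has a mismatch in its core dimension 0, with gufunc signature (n?,k),(k,m?)->(n?,m?) (size 4 is different from 3)
```

```bash
sed -i 's/R=np.array(c\["rotation"\]);/from scipy.spatial.transform import Rotation as Ro; R=Ro.from_quat(c["rotation"]).as_matrix();/' h.py
python3 - <<'E'
from h import *
for n in("top","scene"):
    im,W=cloud(n); np.save(n+".npy",W); cv2.imwrite(f"pics/{n}.png",im)
    c=imaging.get_calibration(n);print(n,c)
    for a,b in((-.005,.005),(.04,.055),(.068,.08),(.08,.096),(.1,.118)):
        m=(W[...,2]>a)&(W[...,2]<b)&(W[...,0]>.25)&(W[...,0]<.8); p=W[m]; 
        if len(p): print(a,len(p),np.median(p,0),p.min(0),p.max(0))
E
```

```text
top {'camera_matrix': array([[416.00367102,   0.        , 278.36800879],
       [  0.        , 416.00367102, 214.99619918],
       [  0.        ,   0.        ,   1.        ]]), 'eye': array([0.48049303, 0.02914194, 0.95180256]), 'rotation': array([-0.70269762,  0.71009142, -0.02306276,  0.03813581])}
-0.005 81223 [ 4.98202860e-01 -1.93006758e-02  4.07886369e-04] [ 0.25005157 -0.59935898 -0.00499228] [0.79997396 0.62591872 0.00499994]
0.04 7929 [0.55521362 0.40771664 0.0508347 ] [ 0.30073908 -0.55081347  0.04000048] [0.79989254 0.5651006  0.05499646]
0.068 1882 [0.68195934 0.42349093 0.07470651] [ 0.30759119 -0.55617831  0.06801187] [0.79998473 0.57200807 0.07999938]
0.08 5085 [0.70949335 0.29536363 0.08776975] [ 0.30831593 -0.54529386  0.08000778] [0.79995511 0.58151177 0.09598458]
0.1 2573 [0.72098184 0.0039732  0.1065971 ] [ 0.3363611  -0.53220878  0.10000644] [0.7999728  0.56818152 0.11799003]
scene {'camera_matrix': array([[489.71973827,   0.        , 279.21460978],
       [  0.        , 489.71973827, 205.95365121],
       [  0.        ,   0.        ,   1.        ]]), 'eye': array([ 0.30043471, -0.46638235,  0.73718511]), 'rotation': array([ 0.91656793, -0.20159073,  0.08140844, -0.33561448])}
-0.005 76155 [ 5.11440400e-01 -6.77393185e-02  6.48888279e-05] [ 0.26740575 -0.43402854 -0.0049913 ] [0.79999169 0.58936464 0.00499978]
0.04 7184 [0.52154017 0.04354345 0.04668969] [ 0.29869837 -0.23452188  0.0400088 ] [0.79998872 0.56977149 0.05499893]
0.068 1480 [0.70267025 0.39920453 0.07340972] [ 0.32367661 -0.44179106  0.06800261] [0.7999932  0.57494932 0.07999879]
0.08 3986 [ 0.73273112 -0.00896659  0.0887829 ] [ 0.48748518 -0.4383738   0.08000038] [0.79999696 0.58537163 0.09599917]
0.1 1153 [0.72090972 0.28467017 0.10675018] [ 0.49564682 -0.06622717  0.1000056 ] [0.79998639 0.56969894 0.1179859 ]
```

View pics/top.png

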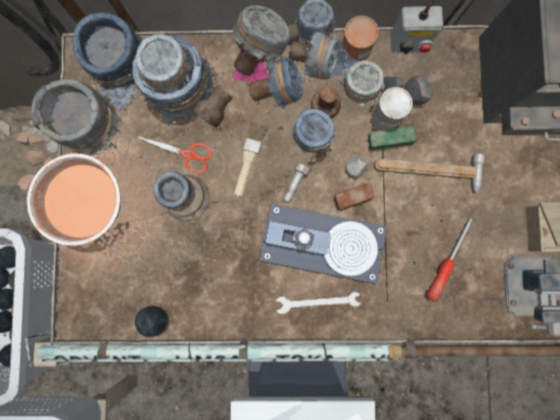

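View pics/scene.png

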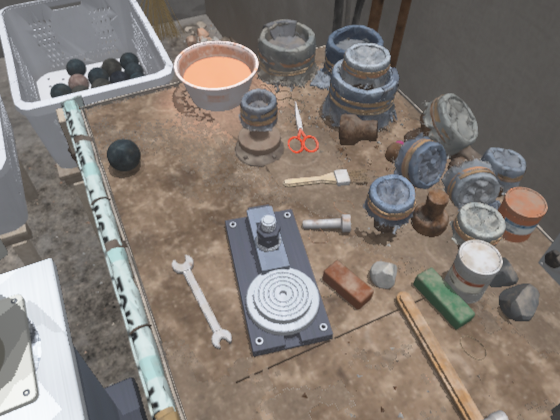

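The clamp shows in the top view with its stud at about (304,238) and the lapping plate at (351,248). In the scene view the stud is at about (268,225). The spanner lies on the robot's side, at (318,302) in the top view.

```bash
python3 - <<'E'
from h import *
for n,(u,v),(pu,pv) in(("top",(304,238),(351,248)),("scene",(268,228),(285,297))):
    W=np.load(n+".npy"); print(n,"plate",W[pv,pu])
    S=W[v-25:v+25,u-25:u+25].reshape(-1,3)
    for a,b in((.07,.079),(.079,.094),(.1,.116)):
        p=S[(S[:,2]>a)&(S[:,2]<b)]
        if len(p): print(a,len(p),p.mean(0).round(4),p.min(0).round(4),p.max(0).round(4))
for n,(u,v) in(("top",(304,238)),("scene",(268,228))):
    im=cv2.imread(f"pics/{n}.png"); cv2.imwrite(f"pics/{n}c.png",cv2.resize(im[v-25:v+25,u-32:u+32],None,fx=8,fy=8,interpolation=cv2.INTER_CUBIC))
E
```

```text
top plate [ 0.48579532 -0.10875185  0.04333784]
0.07 7 [0.5089 0.0017 0.0726] [ 0.4908 -0.021   0.0702] [0.5288 0.0128 0.0756]
0.079 158 [ 0.5078 -0.0039  0.0864] [ 0.4887 -0.0224  0.0802] [0.528  0.0133 0.0931]
0.1 102 [ 0.5085 -0.0046  0.1074] [ 0.4984 -0.0151  0.1024] [0.5188 0.0055 0.1109]
scene plate [ 0.48603697 -0.11472328  0.04574858]
0.07 75 [ 0.5005 -0.0145  0.074 ] [ 0.4867 -0.0229  0.0701] [0.5272 0.0009 0.0789]
0.079 233 [ 0.5041 -0.0102  0.0858] [ 0.4875 -0.023   0.079 ] [0.5274 0.0157 0.0937]
0.1 144 [ 0.5068 -0.0051  0.1064] [ 0.4956 -0.0153  0.1001] [0.5191 0.0085 0.1102]
```

apply_moves([
  [[0.45, 0.69, 0, 0, 1], [0.45, 0.69, 0, 0, 1], [0.45, 0.69, 0, 0, 1], [0.45, 0.69, 0, 0, 1], [0.45, 0.69, 0, 0, 1], [0.45, 0.69, 0, 0, 1], [0.45, 0.69, 0, 0, 1], [0.45, 0.69, 0, 0, 1]],
])

```text
clock: 0.82
eef_pos: [0.3645, -0.2266, 0.2482]
tool_rot: [0.974, 0.226, -0.0, -0.0]
ft_force: [1.1, -1.0, 0.3]
grip_width: 0.0857
grasp_force: 0.0
```

apply_moves([
  [[0.45, 0.69, 0, 0, 1], [0.45, 0.69, 0, 0, 1], [0.45, 0.69, 0, 0, 1], [0.45, 0.69, 0, 0, 1], [0.45, 0.69, 0, 0, 1], [0.45, 0.69, 0, 0, 1], [0.45, 0.69, 0, 0, 1], [0, 0, 0, 0, 1]],
])

```text
clock: 1.48
eef_pos: [0.4926, -0.0307, 0.2477]
tool_rot: [0.973, 0.229, 0.001, -0.001]
ft_force: [0.9, -0.2, -0.3]
grip_width: 0.0855
grasp_force: 0.0
```

```bash
python3 - <<'E'
from h import *
o=get_obs(); print(o["clock"],o["joint_pos"],o["eef_pos"],o["tool_rot"],o["ft_force"],o["ft_torque"])
im,W=cloud("wrist"); np.save("wrist.npy",W); cv2.imwrite("pics/w1.png",im); print(imaging.get_calibration("wrist"))
for a,b in((.069,.078),(.078,.082),(.082,.095),(.1,.116)):
    m=(W[...,2]>a)&(W[...,2]<b)&(np.hypot(W[...,0]-.508,W[...,1]+.005)<.03); p=W[m]
    if len(p): print(a,len(p),p.mean(0).round(4),p.min(0).round(4),p.max(0).round(4))
E
```

```text
1.4833 [-6.34347396e-02  2.27211527e-01 -1.38758755e-02  1.32865205e+00
  2.12262600e-03  2.61628365e+00] [ 0.4925679  -0.03067854  0.24774069] [ 9.73451510e-01  2.28890263e-01  8.13635666e-04 -8.62339269e-04] [ 0.90430772 -0.15696023 -0.29448918] [-0.0398895  -0.04813636 -0.0114881 ]
{'camera_matrix': array([[303.61433174,   0.        , 281.88096505],
       [  0.        , 303.61433174, 204.23239884],
       [  0.        ,   0.        ,   1.        ]]), 'hand_eye': array([[ 5.32042944e-04, -9.48671232e-01, -3.16263513e-01,
         8.11644336e-02],
       [ 9.99999846e-01,  4.54463251e-04,  3.19058777e-04,
        -1.34408146e-04],
       [-1.58951738e-04, -3.16263634e-01,  9.48671328e-01,
        -1.27141178e-01],
       [ 0.00000000e+00,  0.00000000e+00,  0.00000000e+00,
         1.00000000e+00]])}
0.069 59 [ 0.5196 -0.0029  0.0728] [ 0.5087 -0.021   0.0694] [0.5262 0.0145 0.0779]
0.078 24 [ 0.52   -0.0021  0.0797] [ 0.5014 -0.0223  0.0782] [0.5258 0.0155 0.082 ]
0.082 644 [ 0.5102 -0.0034  0.0881] [ 0.486  -0.0238  0.0823] [0.5261 0.0153 0.0945]
0.1 558 [ 0.5068 -0.0039  0.1088] [ 0.4943 -0.0157  0.1005] [0.5177 0.0075 0.112 ]
```

View pics/w1.png

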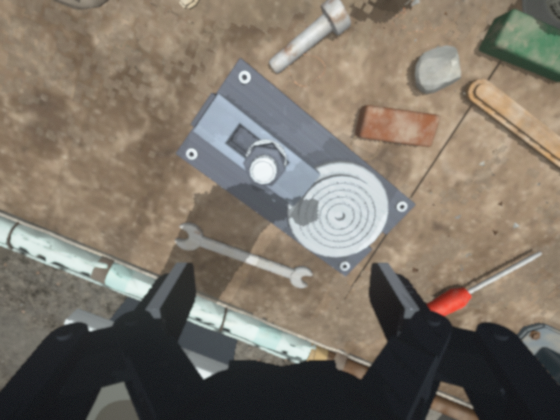

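The nut sits at about (265,160) with the stud standing out of it; the strap, plate and spanner are all clear of the fingers. q6 rises as the tool turns clockwise, so I'll wind the wrist back counter-clockwise first and go in closer.

apply_moves([
  [[0.05, 0.09, -0.24, 7.1, 1], [0.05, 0.09, -0.24, 7.1, 1], [0.05, 0.09, -0.24, 7.1, 1], [0.05, 0.09, -0.24, 7.1, 1], [0.05, 0.09, -0.24, 7.1, 1], [0.05, 0.09, -0.24, 7.1, 1], [0.05, 0.09, -0.24, 7.1, 1], [0.05, 0.09, -0.24, 7.1, 1]],
])

```text
clock: 2.2
eef_pos: [0.5053, -0.0072, 0.1709]
tool_rot: [0.748, 0.664, -0.0, -0.0]
ft_force: [-0.3, -0.3, 0.6]
grip_width: 0.0851
grasp_force: 0.0
```

apply_moves([
  [[0, 0, 0, 7.1, 1], [0, 0, 0, 7.1, 1], [0, 0, 0, 7.1, 1], [0, 0, 0, 7.1, 1], [0, 0, 0, 7.1, 1], [0, 0, 0, 7.1, 1], [0, 0, 0, 7.1, 1], [0, 0, 0, 7.1, 1]],
])

```text
clock: 2.87
eef_pos: [0.5052, -0.0074, 0.1713]
tool_rot: [0.342, 0.94, -0.0, -0.0]
ft_force: [0.1, 0.7, 0.1]
grip_width: 0.0856
grasp_force: 0.0
```

apply_moves([
  [[0, 0, 0, 7.1, 1], [0, 0, 0, 7.1, 1], [0, 0, 0, 7.1, 1], [0, 0, 0, 7.1, 1], [0, 0, 0, 7.1, 1], [0, 0, 0, 7.1, 1], [0, 0, 0, 7.1, 1], [0, 0, 0, 0, 1]],
])

```text
clock: 3.53
eef_pos: [0.5053, -0.0073, 0.1714]
tool_rot: [-0.082, 0.997, -0.0, -0.0]
ft_force: [0.4, 0.4, 0.6]
grip_width: 0.0854
grasp_force: 0.0
```

```bash
cat >> h.py <<'E'
def rect(im,z,c,half=.04,s=8000):
    "top-down resample of wrist image onto plane z: px = (x right=-y world, up=+x)"
    from scipy.spatial.transform import Rotation as Ro
    o=get_obs(); cal=imaging.get_calibration("wrist"); K=np.array(cal["camera_matrix"]);H=np.array(cal["hand_eye"])
    Rt=Ro.from_quat(o["tool_rot"]).as_matrix(); R=Rt@H[:3,:3]; t=Rt@H[:3,3]+o["eef_pos"]
    n=int(2*half*s); v,u=np.indices((n,n)); X=np.dstack([c[0]+half-v/s,c[1]+half-u/s,np.full((n,n),z)])
    p=((X-t)@R)@K.T; return cv2.remap(im,(p[...,0]/p[...,2]).astype(np.float32),(p[...,1]/p[...,2]).astype(np.float32),cv2.INTER_CUBIC)
E
cat > look.py <<'E'
from h import *; import sys
o=get_obs(); print(o["clock"],o["joint_pos"],o["eef_pos"],o["tool_rot"],o["ft_force"],o["ft_torque"])
im,W=cloud("wrist"); t=sys.argv[1]; np.save(t+".npy",W); 
r=np.hypot(W[...,0]-.5075,W[...,1]+.004)
for a,b,q in((.069,.076,.03),(.084,.094,.03),(.105,.116,.015)):
    m=(W[...,2]>a)&(W[...,2]<b)&(r<q); p=W[m]
    if len(p): print(a,len(p),np.median(p,0).round(4),p.min(0).round(4),p.max(0).round(4))
A=rect(im,.087,(.5075,-.004),s=6000); B=rect(im,.110,(.5075,-.004),half=.02,s=6000)
out=np.zeros((600,800,3),np.uint8); out[:480,:480]=A; out[:240,490:730]=B; 
out[250:600,490:800]=cv2.resize(im,(467,350))[:,78:388]
cv2.imwrite(f"pics/{t}.png",out); cv2.imwrite(f"{t}_raw.png",im)
E
python3 look.py w2
```

```text
3.5333 [-1.42330815e-02  2.98997199e-01 -1.22531147e-01  1.15017905e+00
 -3.81213724e-04 -1.79006355e-01] [ 0.50531314 -0.00730188  0.17136988] [-8.22935442e-02  9.96608012e-01 -1.45772491e-04 -4.71799483e-04] [0.42012456 0.36199731 0.59594236] [-0.00126224 -0.0596159  -0.02398979]
0.069 145 [ 0.4917 -0.0077  0.0728] [ 0.486  -0.0234  0.0691] [0.5046 0.0124 0.0757]
0.084 970 [ 0.4972 -0.0072  0.088 ] [ 0.4862 -0.0243  0.084 ] [0.5221 0.0155 0.0938]
0.105 882 [ 0.5051 -0.0047  0.1092] [ 0.4944 -0.016   0.1052] [0.5182 0.0072 0.1114]
```

View pics/w2.png

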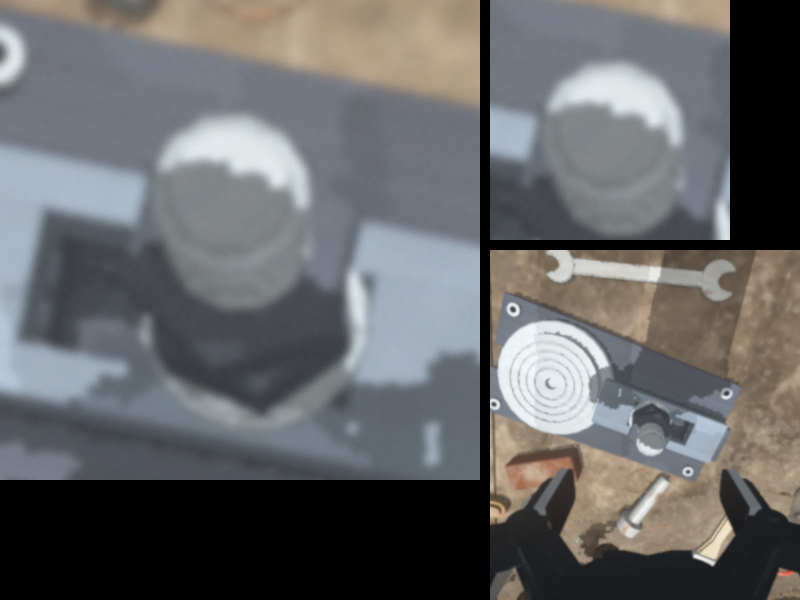

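The rectified view shows the nut's near corner at about (262,412), a bright washer ring below it, and the stud's end centred at about (614,130). The hex angle needs more views, so I'll take some while winding back further.

apply_moves([
  [[0.03, 0.07, -0.4, 7.1, 1], [0, 0, 0, 7.1, 1], [0, 0, 0, 7.1, 1], [0, 0, 0, 7.1, 1], [0, 0, 0, 7.1, 1], [0, 0, 0, 7.1, 1], [0, 0, 0, 7.1, 1], [0, 0, 0, 0, 1]],
])

```text
clock: 4.25
eef_pos: [0.5069, -0.0039, 0.1554]
tool_rot: [-0.493, 0.87, 0.0, -0.0]
ft_force: [-0.6, 0.4, 0.1]
grip_width: 0.0859
grasp_force: 0.0
```

```bash
python3 look.py w3
```

```text
4.25 [-7.64533019e-03  3.14853363e-01 -1.44667758e-01  1.11172271e+00
 -2.25769415e-04 -1.03775232e+00] [ 0.50692102 -0.00394034  0.15542711] [-4.92581413e-01  8.70266332e-01  1.38892662e-05 -2.50228961e-04] [-0.59727814  0.44248855  0.07984659] [-0.00696719  0.0016452   0.00102526]
0.069 174 [ 0.4979 -0.0199  0.0725] [ 0.486  -0.0233  0.069 ] [ 0.5214 -0.0022  0.0753]
0.084 1118 [ 0.4995 -0.0129  0.0881] [ 0.4864 -0.0239  0.084 ] [0.5266 0.0158 0.094 ]
0.105 1024 [ 0.5059 -0.0054  0.1092] [ 0.4948 -0.0161  0.1052] [0.5185 0.008  0.1117]
```

apply_moves([
  [[0, 0, 0, 7.1, 1], [0, 0, 0, 7.1, 1], [0, 0, 0, 7.1, 1], [0, 0, 0, 7.1, 1], [0, 0, 0, 7.1, 1], [0, 0, 0, 7.1, 1], [0, 0, 0, 7.1, 1], [0, 0, 0, 0, 1]],
])

```text
clock: 4.97
eef_pos: [0.5071, -0.0036, 0.1555]
tool_rot: [0.812, -0.583, -0.0, 0.0]
ft_force: [-0.8, 0.5, 0.2]
grip_width: 0.0851
grasp_force: 0.0
```

```bash
python3 look.py w4
```

```text
4.9667 [-7.09857771e-03  3.14940637e-01 -1.44355689e-01  1.11169329e+00
 -8.95858445e-05 -1.90348495e+00] [ 0.50710034 -0.00362542  0.15549339] [ 8.12363182e-01 -5.83151824e-01 -5.30476812e-05  9.23732187e-05] [-0.75201448  0.50726381  0.20005137] [-0.02418182 -0.03509987  0.01098123]
0.069 159 [ 0.5141 -0.0205  0.0727] [ 0.4864 -0.023   0.069 ] [5.268e-01 1.000e-04 7.570e-02]
0.084 1144 [ 0.5115 -0.013   0.0881] [ 0.4865 -0.0239  0.084 ] [0.5266 0.0123 0.094 ]
0.105 1023 [ 0.5069 -0.0053  0.1092] [ 0.4947 -0.0159  0.1051] [0.5182 0.0078 0.1117]
```

apply_moves([
  [[0, 0, 0, 7.1, 1], [0, 0, 0, 7.1, 1], [0, 0, 0, 7.1, 1], [0, 0, 0, 7.1, 1], [0, 0, 0, 7.1, 1], [0, 0, 0, 7.1, 1], [0, 0, 0, 7.1, 1], [0, 0, 0, 0, 1]],
])

```text
clock: 5.68
eef_pos: [0.5072, -0.0035, 0.1555]
tool_rot: [0.982, -0.188, -0.0, 0.0]
ft_force: [0.2, -0.1, 0.2]
grip_width: 0.0856
grasp_force: 0.0
```

```bash
python3 look.py w5
python3 - <<'E'
from h import *
from scipy.optimize import minimize
pts=[]
for t in("w2","w3","w4","w5"):
    W=np.load(t+".npy").reshape(-1,3); r=np.hypot(W[:,0]-.507,W[:,1]+.0045)
    s=W[(W[:,2]>.105)&(W[:,2]<.116)&(r<.016)]; h=(s.min(0)+s.max(0))/2
    n=W[(W[:,2]>.083)&(W[:,2]<.094)&(r<.026)&(r>.0125)]
    print(t,"stud",h[:2].round(4),"nut z hist",np.histogram(n[:,2],bins=np.arange(.083,.0945,.001))[0]); pts.append(n[:,:2])
P=np.vstack(pts)
def sup(c,t):
    return max(0,0)
def rad(P,cx,cy,th):   # hex "flat-radius" of points (flats at th+30..)
    a=np.arctan2(P[:,1]-cy,P[:,0]-cx)-th; r=np.hypot(P[:,0]-cx,P[:,1]-cy)
    b=(a%(np.pi/3))-np.pi/6; return r*np.cos(b)
# best angle: outer edge of hex-radius distribution sharpest => minimise mean of top percentiles
for name,Q in [("all",P)]+list(zip(["w2","w3","w4","w5"],pts)):
    best=[]
    for th in np.radians(np.arange(0,60,2)):
        f=lambda c:np.percentile(rad(Q,c[0],c[1],th),[90,94,97,99]).mean()*1e3 if name=="all" else np.percentile(rad(Q,.507,-.0045,th),[90,94,97,99]).mean()*1e3
        m=minimize(f,[.507,-.0045],method="Nelder-Mead",options=dict(initial_simplex=[[.507,-.0045],[.509,-.0045],[.507,-.0025]])) if name=="all" else None
        best.append((m.fun if m else f(0),np.degrees(th),m.x.round(4) if m else 0))
    best.sort(key=lambda b:b[0]); print(name,[(round(b[0],2),round(b[1])) for b in best[:5]],best[0][2], "worst",round(best[-1][0],2),round(best[-1][1]))
a=[cv2.imread(f"pics/{t}.png")[80:480,40:440] for t in("w3","w4","w5")]
cv2.imwrite("pics/tri.png",cv2.resize(np.hstack(a),(798,266)))
E
```

```text
5.6833 [-6.90977452e-03  3.15050769e-01 -1.44216398e-01  1.11166133e+00
 -5.03748833e-05 -2.77001374e+00] [ 0.50718131 -0.003519    0.15548689] [ 9.82146665e-01 -1.88116780e-01 -6.04235453e-05  3.67530506e-05] [ 0.16273668 -0.10128805  0.22666078] [ 0.01958731  0.01739037 -0.05351555]
0.069 163 [ 0.5211 -0.0135  0.0728] [ 0.4962 -0.0228  0.0691] [0.5271 0.0146 0.0748]
0.084 1123 [ 0.5154 -0.0091  0.088 ] [ 0.4902 -0.0235  0.084 ] [0.5263 0.0156 0.094 ]
0.105 1019 [ 0.5075 -0.0045  0.1092] [ 0.4945 -0.0157  0.1051] [0.5183 0.0076 0.1115]
w2 stud [ 0.5063 -0.0044] nut z hist [ 12  17  32  69 308 345  59   0   0   2   1]
w3 stud [ 0.5067 -0.004 ] nut z hist [ 25  19  22  93 363 374  69   1   0   0   0]
w4 stud [ 0.5064 -0.0041] nut z hist [ 18  22  21  93 350 381  54   1   0   0   0]
w5 stud [ 0.5064 -0.004 ] nut z hist [ 24  25  24  96 335 349  70   0   0   0   0]
all [(np.float64(17.93), 46), (np.float64(17.94), 48), (np.float64(18.03), 44), (np.float64(18.05), 50), (np.float64(18.19), 42)] [ 0.5064 -0.0045] worst 19.49 18
w2 [(np.float64(18.44), 46), (np.float64(18.45), 48), (np.float64(18.49), 44), (np.float64(18.53), 50), (np.float64(18.62), 42)] 0 worst 19.87 16
w3 [(np.float64(18.21), 46), (np.float64(18.21), 48), (np.float64(18.3), 44), (np.float64(18.3), 50), (np.float64(18.41), 52)] 0 worst 19.68 18
w4 [(np.float64(17.88), 46), (np.float64(17.89), 48), (np.float64(17.95), 44), (np.float64(18.02), 50), (np.float64(18.11), 42)] 0 worst 19.49 16
w5 [(np.float64(17.79), 48), (np.float64(17.81), 46), (np.float64(17.88), 44), (np.float64(17.89), 50), (np.float64(18.0), 42)] 0 worst 19.32 18
```

View pics/tri.png

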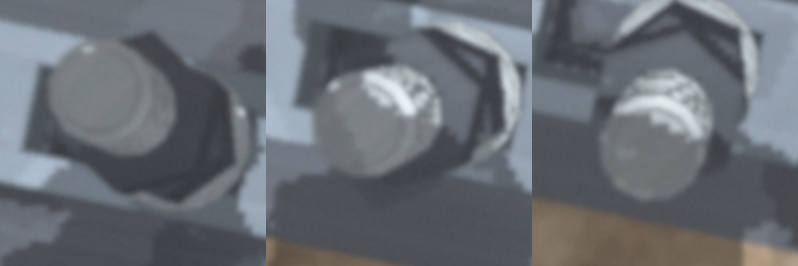

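Across all four views the fit gives nut corners at about 47° (mod 60), so the flats face 17/77/137°. The axis is at (0.5064, -0.0044) and the nut's top at about 0.088. Next I'll half-close in the air to measure where the tips stand at nut width, and turn +8.7° to line up with the 77° flats.

apply_moves([
  [[0, -0.02, 0, 4.4, -0.1], [-0.02, 0, 0, 4.3, -0.1], [0, 0, 0, 0, -0.1], [0, 0, 0, 0, -0.1], [0, 0, 0, 0, -0.1], [0, 0, 0, 0, -0.1], [0, 0, 0, 0, -0.1], [0, 0, 0, 0, -0.1]],
])

```text
clock: 6.4
eef_pos: [0.5065, -0.0042, 0.1555]
tool_rot: [0.994, -0.112, -0.0, 0.0]
ft_force: [-0.1, -0.0, 0.1]
grip_width: 0.0381
grasp_force: 0.0
```

```bash
python3 - <<'E'
from h import *
from scipy.spatial.transform import Rotation as Ro
o=get_obs(); print(o["clock"],o["joint_pos"],o["eef_pos"],o["tool_rot"],o["grip_width"],o["ft_torque"])
im,W=cloud("wrist"); cv2.imwrite("pics/w6.png",im)
T=(W-o["eef_pos"])@Ro.from_quat(o["tool_rot"]).as_matrix()
m=(np.abs(T[...,0])<.025)&(T[...,2]<.028)&(T[...,2]>-.04)&(np.abs(T[...,1])<.06)
for s in(1,-1):
    p=T[m&(s*T[...,1]>0)]; print(s,len(p))
    for a in np.arange(-.03,.028,.004):
        q=p[(p[:,2]>=a)&(p[:,2]<a+.004)]
        if len(q): print(round(a,3),len(q),q.min(0).round(4),q.max(0).round(4))
E
```

```text
6.4 [-8.19604860e-03  3.13711421e-01 -1.46117553e-01  1.11098256e+00
 -3.60331208e-05 -2.92553894e+00] [ 0.50649998 -0.00416172  0.15549212] [ 9.93720588e-01 -1.11890091e-01 -5.69233242e-06  1.87080372e-05] 0.038127201938765884 [-0.02379601  0.01541731 -0.00160588]
1 3810
-0.03 221 [-0.0051  0.0205 -0.03  ] [ 0.0137  0.0414 -0.026 ]
-0.026 372 [-0.011   0.0189 -0.0259] [ 0.0122  0.0308 -0.022 ]
-0.022 176 [-0.0108  0.0189 -0.022 ] [ 0.0115  0.0325 -0.018 ]
-0.018 207 [-0.0114  0.0189 -0.018 ] [ 0.0117  0.0326 -0.0141]
-0.014 204 [-0.011   0.0189 -0.014 ] [ 0.0114  0.0326 -0.01  ]
-0.01 186 [-0.0111  0.0189 -0.01  ] [ 0.0115  0.0325 -0.006 ]
-0.006 163 [-0.0112  0.0189 -0.006 ] [ 0.0113  0.0326 -0.002 ]
-0.002 166 [-0.0112  0.0189 -0.0019] [0.0115 0.0326 0.002 ]
0.002 139 [-0.011   0.0188  0.002 ] [0.0111 0.0321 0.0059]
0.006 100 [-0.0108  0.0189  0.0061] [0.0113 0.0312 0.0099]
0.01 44 [-0.0104  0.0189  0.01  ] [0.0107 0.0252 0.0139]
0.014 3 [-0.0026  0.0191  0.0141] [-0.0011  0.0191  0.0146]
-1 3791
-0.03 224 [-0.005  -0.0417 -0.03  ] [ 0.0138 -0.0207 -0.026 ]
-0.026 370 [-0.0114 -0.0355 -0.026 ] [ 0.012  -0.0191 -0.022 ]
-0.022 172 [-0.0105 -0.0328 -0.022 ] [ 0.0114 -0.0191 -0.018 ]
-0.018 207 [-0.0118 -0.0329 -0.018 ] [ 0.0116 -0.0192 -0.014 ]
-0.014 209 [-0.0111 -0.033  -0.014 ] [ 0.0116 -0.0192 -0.01  ]
-0.01 179 [-0.0117 -0.0328 -0.01  ] [ 0.0115 -0.0192 -0.006 ]
-0.006 176 [-0.0113 -0.0331 -0.006 ] [ 0.0114 -0.0192 -0.002 ]
-0.002 159 [-0.011  -0.033  -0.0019] [ 0.0114 -0.0192  0.002 ]
0.002 141 [-0.0114 -0.0328  0.002 ] [ 0.0114 -0.0192  0.0059]
0.006 99 [-0.0118 -0.0312  0.006 ] [ 0.0111 -0.0192  0.01  ]
0.01 47 [-0.0106 -0.0251  0.0101] [ 0.0105 -0.0192  0.0136]
0.014 2 [-0.0015 -0.0194  0.014 ] [-0.0008 -0.0194  0.0143]
```

View pics/w6.png

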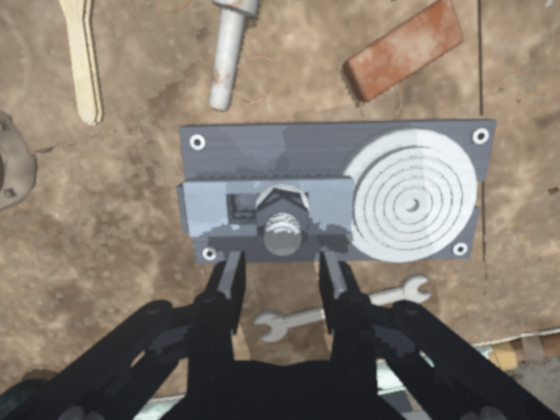

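The tips stand about 14.5 mm ahead of the TCP at this opening. I'll grip with the TCP at 0.095, so they stay well above the lower nut.

apply_moves([
  [[0, 0, 0, 0, 0.4], [0, 0, 0, 0, 0.4], [0, 0, 0, 0, 0.4], [0, 0, -0.3, 0, 0.4], [0, 0, -0.4, 0, 0.4], [0, 0, -0.4, 0, 0.4], [0, 0, -0.31, 0, 0.4], [0, 0, -0.1, 0, 0.4]],
])

```text
clock: 7.12
eef_pos: [0.505, -0.0041, 0.0932]
tool_rot: [0.994, -0.111, -0.002, 0.0]
ft_force: [0.5, -0.2, -0.1]
grip_width: 0.0594
grasp_force: 0.0
```

apply_moves([
  [[0, 0, 0, 0, 0.4], [0, 0, 0, 0, -1], [0, 0, 0, 0, -1], [0, 0, 0, 0, -1], [0, 0, 0, 0, -1], [0, 0, 0, 0, -1], [0, 0, 0, 0, -1], [0, 0, 0, 0, -1]],
])

```text
clock: 7.78
eef_pos: [0.5072, -0.0044, 0.0964]
tool_rot: [0.994, -0.111, 0.001, 0.0]
ft_force: [-2.0, -1.4, 6.9]
grip_width: 0.0341
grasp_force: 60.0
```

```bash
cat > s.py <<'E'
from workcell import get_obs; import numpy as np
np.set_printoptions(precision=4,suppress=True); o=get_obs(); q=o["tool_rot"]
print(o["clock"],"q6",o["joint_pos"][5].round(4),o["eef_pos"],"xyaw",np.degrees(2*np.arctan2(q[1],q[0])).round(2),"F",o["ft_force"],"T",o["ft_torque"],"tau6",o["tau"][5].round(3),o["grip_width"],o["grasp_force"])
E
python3 s.py
```

```text
7.7833 q6 -2.9266 [ 0.5072 -0.0044  0.0964] xyaw -12.8 F [-1.9708 -1.366   6.8734] T [-0.2573  0.3742 -0.0608] tau6 -0.044 0.03408095700543232 60.03944968659198
```

apply_moves([
  [[0, 0, -0.0025, -4, -1], [0, 0, -0.0025, -7, -1], [0, 0, -0.0025, -7, -1], [0, 0, -0.0025, -7, -1], [0, 0, -0.0025, -7, -1], [0, 0, -0.0025, -7, -1], [0, 0, -0.0025, -7, -1], [0, 0, -0.0025, -4, -1]],
])

```text
clock: 8.45
eef_pos: [0.5069, -0.0049, 0.0957]
tool_rot: [0.852, -0.523, 0.001, 0.0]
ft_force: [-4.1, -2.4, 8.2]
grip_width: 0.0336
grasp_force: 60.3
```

```bash
python3 s.py; python3 - <<'E'
# lower nut top ledge: points outside upper hex, inside r<.0208
from h import *
for t in("w2","w3","w4","w5"):
    W=np.load(t+".npy").reshape(-1,3); x=W[:,0]-.5064;y=W[:,1]+.0044; r=np.hypot(x,y); a=np.arctan2(y,x)-np.radians(47)
    hr=r*np.cos(a%(np.pi/3)-np.pi/6)
    m=(hr>.0175)&(r<.0215)&(W[:,2]>.064)&(W[:,2]<.08); print(t,np.histogram(W[m,2],bins=np.arange(.064,.0805,.001))[0])
E
```

```text
8.45 q6 -2.049 [ 0.5069 -0.0049  0.0957] xyaw -63.1 F [-4.142  -2.4036  8.2375] T [-0.5709  0.6262  0.0564] tau6 -0.303 0.03356169491067097 60.27451194066089
w2 [ 6 13  6 10 12 12  7 15 32 39  9  0  1  5 19 17]
w3 [12 10  9  8 11  7 14 16 41 31  5  2  1 10 15 16]
w4 [ 8  6 14 10  7 12  7 12 30 25  8  1  0  8 19 17]
w5 [ 7  9  7 11 12  8  5 13 36 32 15  0  0 12  9 24]
```

The lower nut's top face is at about 0.073, so the gap is roughly 3 mm (about 215° ± 40). Two more batches, then slowly.

apply_moves([
  [[0, 0, -0.0025, -4, -1], [0, 0, -0.0025, -7, -1], [0, 0, -0.0025, -7, -1], [0, 0, -0.0025, -7, -1], [0, 0, -0.0025, -7, -1], [0, 0, -0.0025, -7, -1], [0, 0, -0.0025, -7, -1], [0, 0, -0.0025, -4, -1]],
])

```text
clock: 9.12
eef_pos: [0.5063, -0.0049, 0.095]
tool_rot: [-0.551, 0.834, -0.001, -0.0]
ft_force: [-3.5, -2.1, 10.2]
grip_width: 0.0334
grasp_force: 60.6
```

apply_moves([
  [[0, 0, -0.0025, -4, -1], [0, 0, -0.0025, -7, -1], [0, 0, -0.0025, -7, -1], [0, 0, -0.0025, -7, -1], [0, 0, -0.0025, -7, -1], [0, 0, -0.0025, -7, -1], [0, 0, -0.0025, -4, -1], [0, 0, 0, -1, -1]],
])

```text
clock: 9.78
eef_pos: [0.5059, -0.0045, 0.0944]
tool_rot: [-0.2, 0.98, -0.0, -0.0]
ft_force: [-4.2, -1.8, 11.4]
grip_width: 0.0339
grasp_force: 60.7
```

```bash
python3 s.py
```

```text
9.7833 q6 -0.4108 [ 0.5059 -0.0045  0.0944] xyaw 203.05 F [-4.2421 -1.7665 11.4109] T [-0.3148  1.1694  0.0543] tau6 0.237 0.0339399452997114 60.69568139282637
```

apply_moves([
  [[0, 0, 0, -3, -1], [0, 0, 0, -3, -1], [0, 0, 0, -3, -1], [0, 0, 0, -3, -1], [0, 0, 0, -3, -1], [0, 0, 0, -2, -1], [0, 0, 0, -1, -1], [0, 0, 0, -1, -1]],
])

```text
clock: 10.45
eef_pos: [0.5058, -0.0043, 0.0941]
tool_rot: [-0.036, 0.999, -0.0, -0.0]
ft_force: [-5.1, -1.1, 9.7]
grip_width: 0.0337
grasp_force: 60.5
```

```bash
python3 s.py
```

```text
10.45 q6 -0.0811 [ 0.5058 -0.0043  0.0941] xyaw 184.17 F [-5.0839 -1.0964  9.6983] T [-0.1923  1.1854  0.0864] tau6 -0.111 0.033697656693414346 60.517746366531355
```

apply_moves([
  [[0, 0, 0, -2, -1], [0, 0, 0, -2, -1], [0, 0, 0, -2, -1], [0, 0, 0, -2, -1], [0, 0, 0, -2, -1], [0, 0, 0, -2, -1], [0, 0, 0, -1, -1], [0, 0, 0, -1, -1]],
])

```text
clock: 11.12
eef_pos: [0.5058, -0.0041, 0.094]
tool_rot: [0.086, 0.996, 0.0, -0.0]
ft_force: [-5.1, 0.3, 9.0]
grip_width: 0.0339
grasp_force: 60.4
```

```bash
python3 s.py
```

```text
11.1167 q6 0.1632 [ 0.5058 -0.0041  0.094 ] xyaw 170.18 F [-5.0746  0.2521  8.9602] T [-0.0459  1.0442  0.0335] tau6 -0.073 0.03386230412294587 60.40019350373768
```

apply_moves([
  [[0, 0, 0, -2, -1], [0, 0, 0, -2, -1], [0, 0, 0, -2, -1], [0, 0, 0, -2, -1], [0, 0, 0, -2, -1], [0, 0, 0, -2, -1], [0, 0, 0, -1, -1], [0, 0, 0, -1, -1]],
])

```text
clock: 11.78
eef_pos: [0.5058, -0.004, 0.0939]
tool_rot: [0.206, 0.979, 0.0, -0.0]
ft_force: [-3.8, -0.4, 9.0]
grip_width: 0.0339
grasp_force: 60.3
```

```bash
python3 s.py
```

```text
11.7833 q6 0.4073 [ 0.5058 -0.004   0.0939] xyaw 156.2 F [-3.8188 -0.3637  9.0481] T [0.0279 0.9599 0.1583] tau6 0.035 0.03389999519093966 60.30766568685067
```

apply_moves([
  [[0, 0, 0, -1, -1], [0, 0, 0, -1, -1], [0, 0, 0, -1, -1], [0, 0, 0, -1, -1], [0, 0, 0, -1, -1], [0, 0, 0, -1, -1], [0, 0, 0, -1, -1], [0, 0, 0, -1, -1]],
])

```text
clock: 12.45
eef_pos: [0.5059, -0.0039, 0.0938]
tool_rot: [0.274, 0.962, 0.0, -0.0]
ft_force: [-3.8, 0.7, 6.7]
grip_width: 0.0331
grasp_force: 60.3
```

```bash
python3 s.py
```

```text
12.45 q6 0.5467 [ 0.5059 -0.0039  0.0938] xyaw 148.22 F [-3.8487  0.727   6.7062] T [0.0183 0.8636 0.24  ] tau6 0.085 0.03314767753217202 60.25010124241817
```

apply_moves([
  [[0, 0, 0, -1, -1], [0, 0, 0, -1, -1], [0, 0, 0, -1, -1], [0, 0, 0, -1, -1], [0, 0, 0, -1, -1], [0, 0, 0, -1, -1], [0, 0, 0, -1, -1], [0, 0, 0, -1, -1]],
])

```text
clock: 13.12
eef_pos: [0.506, -0.0038, 0.0938]
tool_rot: [0.34, 0.94, 0.0, -0.0]
ft_force: [-3.2, 1.4, 6.9]
grip_width: 0.0337
grasp_force: 60.2
```

```bash
python3 s.py
```

```text
13.1167 q6 0.6861 [ 0.506  -0.0038  0.0938] xyaw 140.24 F [-3.1544  1.3833  6.8852] T [0.0994 0.7973 0.2898] tau6 0.145 0.033710096145480165 60.19172262138454
```

Contact came at about 163°, and the torque is rising 0.6 N m/rad as expected. Slowly on.

apply_moves([
  [[0, 0, 0, -0.8, -1], [0, 0, 0, -0.8, -1], [0, 0, 0, -0.8, -1], [0, 0, 0, -0.8, -1], [0, 0, 0, -0.8, -1], [0, 0, 0, -0.8, -1], [0, 0, 0, -0.8, -1], [0, 0, 0, -0.8, -1]],
])

```text
clock: 13.78
eef_pos: [0.506, -0.0037, 0.0937]
tool_rot: [0.392, 0.92, 0.0, -0.0]
ft_force: [-2.9, 0.3, 5.6]
grip_width: 0.0332
grasp_force: 60.2
```

```bash
python3 s.py
```

```text
13.7833 q6 0.7976 [ 0.506  -0.0037  0.0937] xyaw 133.86 F [-2.8945  0.2509  5.6405] T [0.1848 0.7455 0.3544] tau6 0.229 0.03318433310062821 60.15725937089883
```

apply_moves([
  [[0, 0, 0, -0.6, -1], [0, 0, 0, -0.6, -1], [0, 0, 0, -0.6, -1], [0, 0, 0, -0.6, -1], [0, 0, 0, -0.6, -1], [0, 0, 0, -0.6, -1], [0, 0, 0, -0.6, -1], [0, 0, 0, -0.6, -1]],
])

```text
clock: 14.45
eef_pos: [0.5061, -0.0037, 0.0937]
tool_rot: [0.43, 0.903, 0.0, -0.0]
ft_force: [-4.7, 0.7, 6.5]
grip_width: 0.0338
grasp_force: 60.1
```

```bash
python3 s.py
```

```text
14.45 q6 0.8811 [ 0.5061 -0.0037  0.0937] xyaw 129.08 F [-4.6813  0.7361  6.4643] T [0.1383 0.7528 0.3925] tau6 0.299 0.033766769585569525 60.121912639879156
```

apply_moves([
  [[0, 0, 0, -0.4, -1], [0, 0, 0, -0.4, -1], [0, 0, 0, -0.4, -1], [0, 0, 0, -0.4, -1], [0, 0, 0, -0.4, -1], [0, 0, 0, -0.4, -1], [0, 0, 0, -0.4, -1], [0, 0, 0, -0.4, -1]],
])

```text
clock: 15.12
eef_pos: [0.5061, -0.0037, 0.0937]
tool_rot: [0.455, 0.891, 0.0, -0.0]
ft_force: [-2.8, 0.3, 6.6]
grip_width: 0.0338
grasp_force: 60.1
```

```bash
python3 s.py
```

```text
15.1167 q6 0.9367 [ 0.5061 -0.0037  0.0937] xyaw 125.89 F [-2.8093  0.3491  6.578 ] T [0.1106 0.6956 0.4913] tau6 0.357 0.033824201618982086 60.10244913602946
```

apply_moves([
  [[0, 0, 0, -0.3, -1], [0, 0, 0, -0.3, -1], [0, 0, 0, -0.3, -1], [0, 0, 0, -0.3, -1], [0, 0, 0, -0.3, -1], [0, 0, 0, -0.3, -1]],
])

```text
clock: 15.62
eef_pos: [0.5061, -0.0036, 0.0936]
tool_rot: [0.469, 0.883, 0.0, -0.0]
ft_force: [-3.4, 0.5, 5.9]
grip_width: 0.0337
grasp_force: 60.1
```

```bash
python3 s.py
```

```text
15.6167 q6 0.968 [ 0.5061 -0.0036  0.0936] xyaw 124.1 F [-3.3918  0.5305  5.8929] T [0.1507 0.67   0.5   ] tau6 0.388 0.03365625611949703 60.090291755623184
```

apply_moves([
  [[0, 0, 0, -0.3, -1], [0, 0, 0, -0.3, -1], [0, 0, 0, -0.3, -1]],
])

```text
clock: 15.87
eef_pos: [0.5061, -0.0036, 0.0936]
tool_rot: [0.476, 0.88, 0.0, -0.0]
ft_force: [-3.6, 0.5, 6.1]
grip_width: 0.0337
grasp_force: 60.1
```

```bash
python3 s.py
```

```text
15.8667 q6 0.9837 [ 0.5061 -0.0036  0.0936] xyaw 123.2 F [-3.5623  0.4762  6.1104] T [0.1149 0.6971 0.4942] tau6 0.379 0.03365300380366539 60.10517451533815
```

The torque holds at about 0.5 N m over three readings. Letting go and rising.

apply_moves([
  [[0, 0, 0, 0, 0.4], [0, 0, 0, 0, 0.4], [0, 0, 0, 0, 0.4], [0, 0, 0, 0, 0.4], [0, 0, 0, 0, 0.4], [0, 0, 0.3, 0, 0.4], [0, 0, 0.6, 0, 0.4], [0, 0, 0.8, 0, 0.4]],
])

```text
clock: 16.53
eef_pos: [0.5044, -0.0042, 0.1591]
tool_rot: [0.476, 0.879, -0.001, -0.003]
ft_force: [0.7, 1.1, -0.6]
grip_width: 0.0596
grasp_force: 0.0
```

apply_moves([
  [[0, 0, 0.3, 0, 0.4], [0, 0, 0.2, 0, 0.4], [0, 0, 0, 0, 0.4], [0, 0, 0, 0, 0.4]],
])

```text
clock: 16.87
eef_pos: [0.5063, -0.0042, 0.1804]
tool_rot: [0.476, 0.879, -0.0, -0.0]
ft_force: [1.3, -0.3, -0.1]
grip_width: 0.0596
grasp_force: 0.0
```

```bash
python3 s.py; python3 look.py w7; python3 - <<'E'
from h import *
W=np.load("w7.npy").reshape(-1,3); x=W[:,0]-.5064;y=W[:,1]+.0044; r=np.hypot(x,y)
m=(W[:,2]>.079)&(W[:,2]<.09)&(r<.026)&(r>.0125); print(np.histogram(W[m,2],bins=np.arange(.079,.0905,.001))[0])
f=lambda th:np.percentile((r*np.cos((np.arctan2(y,x)-th)%(np.pi/3)-np.pi/6))[m],[90,94,97,99]).mean()
print(min((f(np.radians(d)),d) for d in range(60)), "expected",(47-(123.2+12.8-0)-0)%60, (47-(360-12.8-123.2))%60)
E
```

```text
16.8667 q6 0.9846 [ 0.5063 -0.0042  0.1804] xyaw 123.11 F [ 1.2868 -0.2744 -0.1349] T [-0.0181  0.0138  0.023 ] tau6 -0.0 0.05961943492473643 0.0
16.8667 [-8.27617240e-03  2.93342353e-01 -1.05580939e-01  1.17218692e+00
  3.00863485e-06  9.84636724e-01] [ 0.50627484 -0.00418925  0.18036935] [ 4.76312770e-01  8.79275907e-01 -7.22818052e-05 -1.39317716e-04] [ 1.2867762  -0.27435959 -0.1348763 ] [-0.01805755  0.01380594  0.02301402]
0.069 103 [0.4946 0.0124 0.0721] [ 0.4856 -0.0067  0.069 ] [0.5155 0.0146 0.076 ]
0.084 778 [0.4989 0.0039 0.0852] [ 0.4865 -0.0223  0.084 ] [0.5256 0.0142 0.0935]
0.105 817 [ 0.5057 -0.0035  0.1092] [ 0.4944 -0.0161  0.105 ] [0.518  0.0073 0.1115]
[ 10  23  20  11  91 293 267  53   0   0   0]
(np.float64(0.018119038535955874), 4) expected 31.0 3.0
```

View pics/w7.png

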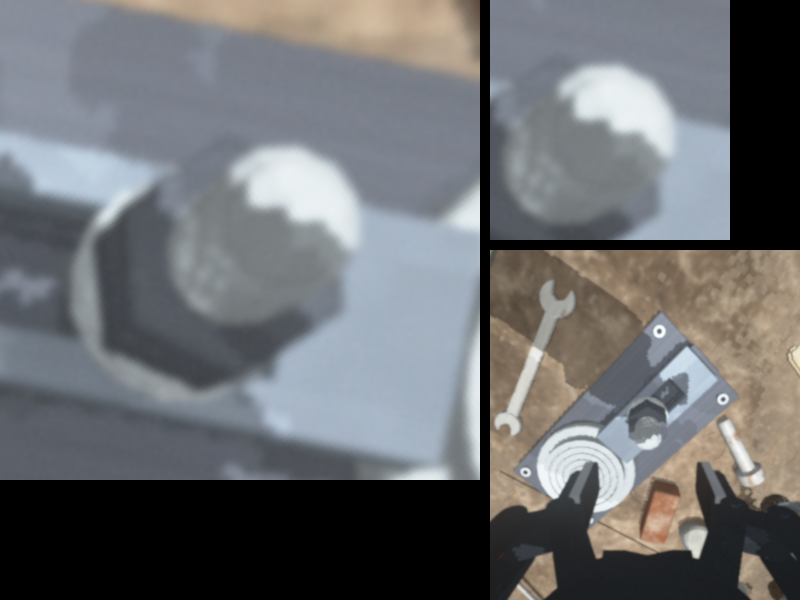

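The view shows the upper nut (centre about (240,270)) seated on the lower one. It stands about 3 mm lower and at the angle where I left it, 4° measured against 3° expected. The other things lie undisturbed.

```bash
python3 -c "from workcell import order; print(order.job_done())"
```

```text
the job is handed in; nothing more can be done
None
```

I ran the upper nut down about 3 mm and tightened it against the lower nut to about 0.5 N m, then let go and backed the arm clear. The job was handed in at about 17 s. I did not measure whether the lower nut turned, but the torque stayed well under the 0.75 N m that holds it.

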